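# Set the hole dial and tip out the small bearing balls

### The arm

A 7-joint arm with a two-finger parallel gripper is mounted at the origin on a cart in front of the work surface, level with it; the furniture and walls round the work are solid. World frame = base frame: x ahead of the robot, y to its left, z up, the work surface at z = 0. Lengths are in m, angles in rad, forces in N, time in s.
With the tool pointing down it reaches from about 0.425 to 0.925 m from the base axis. Payload 6.8 kg.
Tool frame: the origin (TCP) lies at the very end of the fingers, on their centre line; the grasp point (between the pads) lies 19 mm behind it (manip.grip_depth is the distance from the TCP to the grasp point, in m); z points along the fingers, y is the line along which they close (so a half turn about z gives the same grasp; the last joint's range is limited). The gripper opens to 88 mm and grips with 3 to 60 N. Pads are 20 mm wide; open, the fingers measure 115 mm over their backs; the gripper's body (75 mm by 178 mm) begins 61 mm behind the grasp point.
Start: joints at [1.064, 0.477, 0.022, 1.555, -0.011, 1.109, -0.083], TCP at [0.262, -0.622, 0.223] pointing down, gripper open.
Joint ranges: [-2.96, 2.96], [-0.34, 2.1], [-1.41, 1.46], [0.24, 2.44], [-1.37, 4.51], [0.17, 1.92], [-2.96, 2.96]. Speed limits (rad/s): [2.39, 2.39, 3.14, 3.14, 3.14, 3.14, 3.14].

### API

Orientations are given as a unit quaternion [x, y, z, w].
In Python, from station import manip gives the robot as it stands.
- The arm moves only by the shell command python3 -m handwheel 'ROWS' [OPENING] [FORCE]. ROWS is JSON, a list that holds one entry, the list of rows, each a list of 6 numbers: the shift along the tool's x, y, z in m, then the turn, a rotation vector about the tool's x, y, z in rad. A call has 1 to 12 rows; each row shifts and turns the commanded pose from where the row before left it, along the tool's axes as they then stand; what a row does not reach is not made up. A row lasts 1/10 s, in which the tool goes at most 50 mm and 8.59 degrees, less where a joint would pass 70% of its speed; a pose out of reach is approached as far as the arm can. A call is refused whole if a number of a shift passes 0.05 or a number of a turn 0.15, either way. A call with a gripper value outside its range is refused whole. OPENING is the closure in counts, from 0 (fully open) to 255 (shut), set as the call begins (- or left out, the last holds). The fingers move at their own pace and stop on an object; FORCE is the grip in N (left out, the last holds). Time passes only in rows, so rows that do not move let the fingers close. It gives the time, the measured TCP pose, the force, the opening and the grip force at its end, in the units of the state.
- manip.read_state(): the state, without advancing time (a new reading comes with each control period).
- manip.capture(name): name is "scene" or "top" or "wrist"; returns a dict with "image" (420x560x3 uint8, red, green, blue), "intrinsics" (3x3 intrinsics, pixels), "rvec" (rotation vector, rad) and "tvec" (3), from world to camera coordinates, as OpenCV has them; the wrist camera has in their place "mount" (4x4, takes a point from camera to tool coordinates, whose origin is the TCP and whose axes are the flange's). Camera axes: x right, y down, z forward; pixel columns grow to the right and rows downward; lengths in m; the calibration is good to about 2 mm. A picture is of the moment at which its call begins: read the wrist's pose just before it. There is no depth.
- manip.sign_off(): hands the job in; it is judged then, once.
Trained networks look in the newest picture that a camera, given by its name, has taken for a name from the list of things; names that differ only in an ending like _2 or _b are one class to them, and where a whole thing is asked for, a point or a joint stands for the part that bears it (a point fixed in the world has none). Each returns a list of dicts, best first, with "score" (0 to 1); they miss things now and then, are a little off and sometimes report something else, mostly with a low value. They report only what shows in the picture. A call takes as long as a camera call.
- manip.spot_in(camera, label): "uv" ([column, row] in pixels, amid what is visible of it).
The state is a dict: "clock": time; "joints": joint angles; "joint_velocities": joint speeds; "tau": joint torques, N m; "tcp_pos": TCP position; "orientation": TCP orientation; "ft_force": force on the tool from outside, world axes, zero at the start; "moment": the same for the moment, N m; "opening": opening from 0.0 (shut) to 1.0 (fully open); "grip_force": force on a finger pad.
Only numpy, scipy, OpenCV 4.12 (cv2) and the standard library are available. Lean on these libraries where they do the work, as an engineer would, in place of code of your own. Each camera call takes 0.05 s, during which the arm holds its last target. There are 200 camera calls.

### The job

The tipping ball hopper on the worktop holds two small steel balls and a big one. With the lever, turn the dial on its front to the hole that lets the small balls out but keeps the big one in; only then tip the hopper by its rear handle so that both small balls roll into the tray below, and lower it gently back to rest, the dial still on that hole and the big ball still inside.

Things in the scene. Friction and masses are not known exactly. Their poses are not given: they have to be found in the camera images.
- dispenser: Fixed ball dispenser: grey stand with a tipping plywood hopper (open V-floored channel 27 mm wide, 110 long, big ball at its rear, outlet in front), aluminium catch tray in front: x -141 to -21, y +-65, walls 30 mm high. Origin on the worktop under the hinge; x from tray to rear handle, z up. Hinge axis along y at x 0, z 62 mm. Carton and flat hinge beside it are not part of it.
- dial (a joint): Turn (rad) of the upright steel plate, radius 46 mm, at the outlet. Its lowest hole is the outlet: 20 mm hole at 0 (lever upright), 30 mm at -1.20, 9 mm at +0.73; 10 deg off still works. Positive: lever leans to dispenser +y. Starts at -1.25 to -0.8; stays where left; 1 N at the knob turns it. Axis along the channel; hub (hopper at rest) at x -23, y 0, z 114 mm of the dispenser.
- dial_knob (a point): Centre of the round black knob, 20 mm across, on the dial's lever (8 mm rod), 80 mm from the hub, about 195 mm above the worktop when upright. It moves in the dial's plane, which leans 6 degrees (top towards the handle). Free space of 40 mm all round, but for its own rod and the dial below.
- hopper (a joint): Tip of the hopper (rad): 0 at rest on its rear post, where the channel slopes 0.105 rad down to the rear; grows as the rear handle is raised. Above 0.11 balls roll to the outlet; 0.5 to 0.6 for a second empties it. Limit 0.9. Falls back when let go; about 2 N at the handle lifts it.
- tip_handle (a point): Middle of the hopper's rear handle: level round steel bar, 10 mm thick, 80 mm long, along the dispenser's y, held at both ends, 45 mm free in front of it. At rest at x 136, y 0, z 76 mm of the dispenser; moves on a circle of 137 mm radius about the hinge axis.
- ball_small_1_center (a point): Centre of the first small steel ball, 14 mm across, 11 g.
- ball_small_2_center (a point): Centre of the second small steel ball, 14 mm across, 11 g.
- ball_big_center (a point): Centre of the big steel ball, 24 mm across, 56 g.

How it is judged:
By the outcome, as a careful person would: the job done as asked, in the order asked, and still so for the second after the job is handed in, with the robot touching nothing.
It also fails if it takes over 45 s, if anything falls off the work surface, if the arm or the gripper's body presses on something with over 40 N, if the wrist force passes 120 N, or if a joint passes its speed limit or range.

## Working session

There is one attempt and no reset: what is moved stays moved. The work goes in short steps, Python scripts to look and compute and a shell command to move; the robot and the scene stay as the last step left them, time stands still between calls to the robot, and variables do not carry over. Pictures are saved under pics/ and viewed, at most 10 in all, crops included, and the job is handed in when it is done.

```bash
mkdir -p pics; ls
python3 - <<'E'
from station import manip
import cv2, numpy as np
s=manip.read_state();print(s['clock'],s['tcp_pos'],s['orientation'],s['opening'])
ims=[]
for c in("scene","top"):
    d=manip.capture(c);ims.append(d['image']);
    R=cv2.Rodrigues(np.array(d['rvec']))[0];print(c,'cam at',-R.T@np.array(d['tvec']).ravel(), d['intrinsics'][0])
    cv2.imwrite(f'pics/{c}0.png',cv2.cvtColor(cv2.resize(d['image'],(800,600)),cv2.COLOR_RGB2BGR))
    for l in("dispenser","dial","dial_knob","hopper","tip_handle","ball_small_1_center","ball_big_center"):
        print(c,l,[(np.round(x['uv'],1).tolist(),round(x['score'],2)) for x in manip.spot_in(c,l)[:3]])
E
```

```text
pics
0.0 [ 0.26187517 -0.62150611  0.22174076] [ 9.80184905e-01  1.98082828e-01 -2.28218873e-04 -8.32821444e-04] 1.0012668996749323
scene cam at [ 0.21858946 -0.40466401  0.76730236] [491.77369773   0.         282.10733471]
scene dispenser [([216.2, 282.1], 0.79)]
scene dial [([215.0, 244.2], 0.89)]
scene dial_knob [([215.6, 248.3], 0.88)]
scene hopper [([231.7, 235.2], 0.74)]
scene tip_handle [([215.6, 244.8], 0.22)]
scene ball_small_1_center []
scene ball_big_center []
top cam at [ 0.50000098 -0.00475788  0.99571091] [474.90017741   0.         274.69956085]
top dispenser [([256.3, 274.4], 0.65)]
top dial [([257.7, 267.9], 0.66)]
top dial_knob [([259.2, 265.1], 0.56)]
top hopper [([249.2, 243.9], 0.96)]
top tip_handle [([247.2, 240.1], 0.77)]
top ball_small_1_center []
top ball_big_center []
```

View pics/scene0.png

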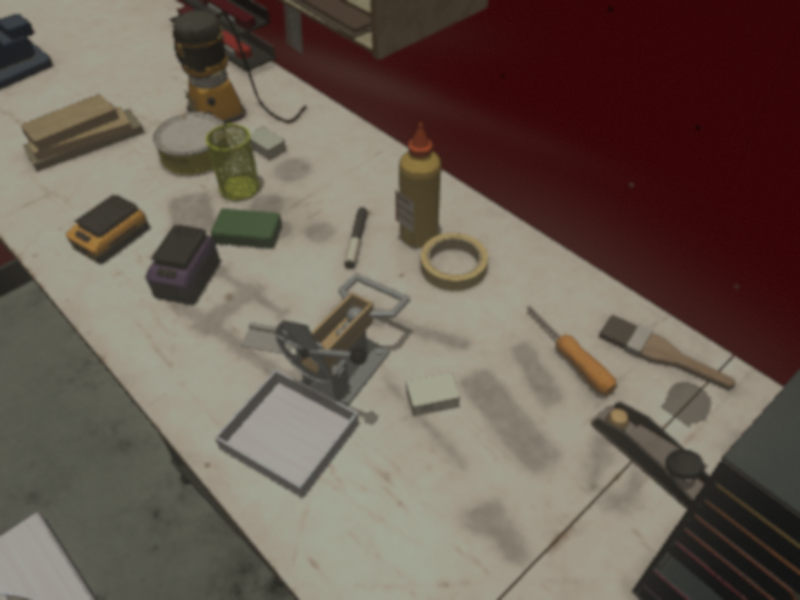

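View pics/top0.png

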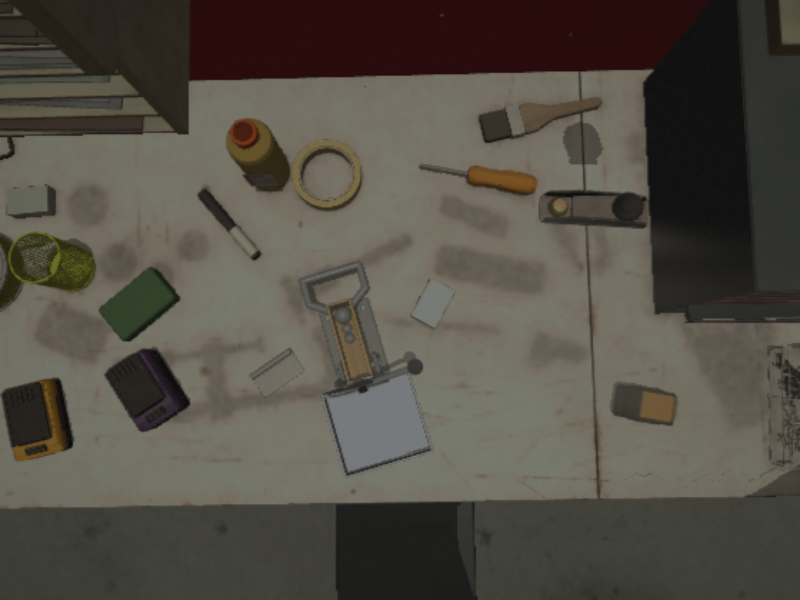

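The top view (800 px) shows the tray with rim corners near (325,395), (410,373), (430,448) and (348,473). The handle bar is centred near (332,270) and the knob is at (415,366), leaning to dispenser −y. The balls are at the rear of the channel, near (343,318). Next I fit the pose.

```bash
cat > h.py <<'E'
from station import manip
import cv2, numpy as np
from scipy.optimize import least_squares
from scipy.spatial.transform import Rotation as Ro
def cam(c):
    d=manip.capture(c)
    if c=='wrist': return d
    return d
def proj(d,P): return cv2.projectPoints(np.array(P,float).reshape(-1,3),np.array(d['rvec'],float),np.array(d['tvec'],float),np.array(d['intrinsics']),None)[0].reshape(-1,2)
def W(p,P): # dispenser->world
    c,s=np.cos(p[2]),np.sin(p[2]);P=np.atleast_2d(np.array(P,float))
    return np.c_[p[0]+c*P[:,0]-s*P[:,1],p[1]+s*P[:,0]+c*P[:,1],P[:,2]]
def knob(a,r=.080): # dial plane leaning 6deg, top towards +x
    t=.105
    return np.array([-.023,0,.114])+r*np.array([np.cos(a)*np.sin(t),np.sin(a),np.cos(a)*np.cos(t)])
E
python3 - <<'E'
from h import *
t=cam('top');s=cam('scene');k=560/800
C=[[-.021,.065,.03],[-.021,-.065,.03],[-.141,-.065,.03],[-.141,.065,.03],[.136,0,.076]]
uv=np.array([[325,395],[410,373],[430,448],[348,473],[332,270]])*k
uvs=np.array([[278,377],[357,415],[302,491],[220,438]])*k
ku=np.array([415,366])*k
f=lambda p:np.r_[(proj(t,W(p,C))-uv).ravel(),(proj(s,W(p,C[:4]))-uvs).ravel(),(proj(t,W(p,knob(p[3])))-ku).ravel()]
r=least_squares(f,[.45,.05,.2,-1.2],loss='soft_l1');p=r.x
print(p);print(np.round(f(p).reshape(-1,2),1).tolist())
K=W(p,knob(p[3]));print('knob',K,'scene800',proj(s,K)/k,'hub',W(p,[-.023,0,.114]),'knob up',W(p,knob(0)),'handle',W(p,[.136,0,.076]),proj(s,W(p,[.136,0,.076]))/k)
for a in(-1.25,-1,-.8):print(a,proj(t,W(p,knob(a)))/k,proj(s,W(p,knob(a)))/k)
E
```

```text
[ 0.50403133  0.05131119  0.27200507 -1.01789047]
[[-0.8, -0.7], [1.2, -3.8], [4.6, 1.3], [-0.2, 2.6], [1.1, 0.6], [-0.9, -4.7], [2.0, -0.7], [-0.2, -0.7], [-3.4, 0.7], [-0.1, -0.9]]
knob [[ 0.50440897 -0.01926221  0.1557816 ]] scene800 [[357.31385907 351.3003052 ]] hub [[0.48187695 0.04513194 0.114     ]] knob up [[0.48995326 0.04738456 0.19355941]] handle [[0.63503118 0.0878494  0.076     ]] [[382.48703238 289.38287482]]
-1.25 [[421.0346793  364.39144146]] [[363.11374506 364.43172265]]
-1 [[414.28336885 364.84197767]] [[356.7415817  350.26821607]]
-0.8 [[406.30111376 366.10461281]] [[349.22499333 338.76017817]]
```

```bash
python3 -m handwheel '[[[0.045,-0.012,-0.004,0,0,-0.085],[0.045,-0.012,-0.004,0,0,-0.085],[0.045,-0.012,-0.004,0,0,-0.085],[0.045,-0.012,-0.004,0,0,-0.085],[0.045,-0.012,-0.004,0,0,-0.085],[0.045,-0.012,-0.004,0,0,-0.085],[0.045,-0.012,-0.004,0,0,-0.085],[0.045,-0.012,-0.004,0,0,-0.085],[0.045,-0.012,-0.004,0,0,-0.085],[0.045,-0.012,-0.004,0,0,-0.085],[0.045,-0.012,-0.004,0,0,-0.085],[0,0,0,0,0,-0.085]]]'
cat >> h.py <<'E'
def go(target,yaw): # remaining shift in tool axes, and world-yaw error of tool y
    s=manip.read_state();R=Ro.from_quat(s['orientation']).as_matrix();d=np.array(target)-s['tcp_pos']
    a=np.arctan2(R[1,1],R[0,1]);print('t',round(s['clock'],2),'tcp',np.round(s['tcp_pos'],4),'shift tool',np.round(R.T@d,4),'turn z',round(-(yaw-a),3),'tool z',np.round(R[:,2],3),'f',np.round(s['ft_force'],1),'op',s['opening'])
E
python3 -c "
from h import *
go([.504,-.019,.26],.272)"
```

```text
clock: 2.1
tcp_pos: [0.4946, -0.1779, 0.2679]
orientation: [0.754, 0.657, 0.001, 0.0]
ft_force: [-0.6, 0.0, -0.3]
opening: 1.0
grip_force: 0.0
t 2.1 tcp [ 0.4946 -0.1779  0.2679] shift tool [ 0.1586 -0.0126  0.0082] turn z -0.41 tool z [ 0.002  0.002 -1.   ] f [-0.6  0.  -0.3] op 1.0001201068901664
```

```bash
python3 -m handwheel '[[[0.04,-0.003,0.002,0,0,0],[0.04,-0.003,0.002,0,0,0],[0.04,-0.003,0.002,0,0,0],[0.038,-0.003,0.002,0,0,0],[0,0,0,0,0,-0.14],[0,0,0,0,0,-0.14],[0,0,0,0,0,-0.13],[0,0,0,0,0,0]]]'
python3 - <<'E'
from h import *
go([.504,-.019,.26],.272)
s=manip.read_state();d=cam('wrist');cv2.imwrite('pics/w1.png',cv2.cvtColor(d['image'],cv2.COLOR_RGB2BGR))
M=np.array(d['mount']);R=Ro.from_quat(s['orientation']).as_matrix();K=np.array(d['intrinsics']);print(np.round(M,3).tolist())
p=[.504,.0513,.272]
T=np.eye(4);T[:3,:3]=R;T[:3,3]=s['tcp_pos'];Ti=np.linalg.inv(T@M)
def pw(P):
    q=Ti[:3,:3]@np.array(P).ravel()+Ti[:3,3];q=K@q;return np.round(q[:2]/q[2],0)
print('pred knob',pw(W(p,knob(-1.02))),'hub',pw(W(p,[-.023,0,.114])),'handle',pw(W(p,[.136,0,.076])),[pw(W(p,c)) for c in([-.021,.065,.03],[-.021,-.065,.03])])
for l in("dial_knob","dial","tip_handle","ball_small_1_center","ball_big_center"):
  print(l,[(np.round(x['uv'],1).tolist(),round(x['score'],2)) for x in manip.spot_in('wrist',l)[:3]])
cam('top')
E
```

```text
clock: 2.9
tcp_pos: [0.5051, -0.0273, 0.2588]
orientation: [0.61, 0.793, 0.0, 0.0]
ft_force: [-0.5, -0.0, -0.4]
opening: 0.996
grip_force: 0.0
t 2.9 tcp [ 0.5051 -0.0273  0.2588] shift tool [ 0.0084  0.0011 -0.0012] turn z -0.013 tool z [ 0. -0. -1.] f [-0.5 -0.  -0.4] op 0.9961407577715234
[[0.001, -0.964, -0.265, 0.072], [1.0, 0.0, 0.001, 0.001], [-0.001, -0.265, 0.964, -0.163], [0.0, 0.0, 0.0, 1.0]]
pred knob [276. 195.] hub [270. 112.] handle [427. 110.] [array([272.,  51.]), array([274., 168.])]
dial_knob [([273.9, 127.3], 0.72), ([324.7, 106.2], 0.19)]
dial [([273.8, 126.1], 0.6)]
tip_handle [([326.8, 104.9], 0.56)]
ball_small_1_center [([350.8, 106.9], 0.64)]
ball_big_center [([370.2, 100.8], 0.75)]
```

View pics/w1.png

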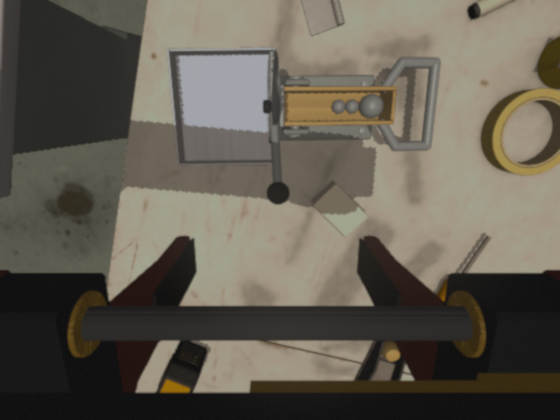

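Wrist picture: knob at (278,192), 3 px from the prediction. Handle bar ends at (437,60) and (431,148), tray corners at (169,49), (275,48), (277,163) and (180,163). I refit with these.

```bash
cat >> h.py <<'E'
def wview(d,s):
    M=np.array(d['mount']);T=np.eye(4);T[:3,:3]=Ro.from_quat(s['orientation']).as_matrix();T[:3,3]=s['tcp_pos']
    Ti=np.linalg.inv(T@M);return dict(rvec=cv2.Rodrigues(Ti[:3,:3])[0],tvec=Ti[:3,3],intrinsics=d['intrinsics'])
E
python3 - <<'E'
from h import *
s=manip.read_state();d=cam('wrist');w=wview(d,s);t=cam('top');k=.7;sc=cam('scene')
C=[[-.021,.065,.03],[-.021,-.065,.03],[-.141,-.065,.03],[-.141,.065,.03],[.136,0,.076]]
uw=np.array([[275,48],[277,163],[180,163],[169,49],[434,104]])
ut=np.array([[325,395],[410,373],[430,448],[348,473],[332,270]])*k
us=np.array([[278,377],[357,415],[302,491],[220,438]])*k
f=lambda p:np.r_[(proj(w,W(p,C))-uw).ravel(),(proj(w,W(p,knob(p[3])))-[278,192]).ravel(),(proj(t,W(p,C))-ut).ravel(),(proj(t,W(p,knob(p[3])))-np.array([415,366])*k).ravel(),(proj(sc,W(p,C[:4]))-us).ravel(),(proj(sc,W(p,knob(p[3])))-np.array([358,354])*k).ravel()]
r=least_squares(f,[.504,.05,.27,-1],loss='soft_l1');p=r.x;print(p);print(np.round(f(p).reshape(-1,2),1).tolist())
K=W(p,knob(p[3]))[0];print('knob',K,'up',W(p,knob(0)),'handle',W(p,C[4]));go(K+[0,0,-.019],p[2])
E
```

```text
[ 0.50581582  0.05607848  0.27305817 -1.11951278]
[[-0.2, -0.6], [-0.4, 1.9], [-2.6, 3.5], [-2.9, 0.3], [-4.1, 1.4], [0.9, 1.0], [-3.2, -1.5], [-1.1, -4.7], [2.3, 0.4], [-2.5, 1.8], [-1.4, -0.2], [-0.6, -2.1], [-1.7, -6.7], [1.0, -2.9], [-1.0, -3.3], [-4.0, -1.6], [0.5, -0.2]]
knob [ 0.50660354 -0.0184618   0.14869752] up [[0.49174189 0.05213703 0.19355941]] handle [[0.63677711 0.09275463 0.076     ]]
t 3.4 tcp [ 0.5051 -0.0274  0.2587] shift tool [0.0082 0.0037 0.129 ] turn z -0.016 tool z [ 0. -0. -1.] f [ 0.3 -0.1 -1.1] op 0.9999732831798063
```

```bash
python3 -m handwheel '[[[0.008,0.003,0.01,0,0,-0.015],[0,0,0.02,0,0,0],[0,0,0.03,0,0,0],[0,0,0.03,0,0,0],[0,0,0.02,0,0,0],[0,0,0.016,0,0,0],[0,0,0,0,0,0]]]' 120 4
python3 - <<'E'
from h import *
s=manip.read_state();d=cam('wrist');cv2.imwrite('pics/w2.png',cv2.cvtColor(d['image'],cv2.COLOR_RGB2BGR))
go([.5066,-.0185,.131],.273)
E
```

```text
clock: 4.1
tcp_pos: [0.504, -0.0182, 0.1301]
orientation: [0.604, 0.797, -0.001, -0.002]
ft_force: [-0.4, -0.0, 0.3]
opening: 0.527
grip_force: 0.0
t 4.15 tcp [ 0.505  -0.0182  0.1315] shift tool [-0.0007  0.0014  0.0005] turn z 0.001 tool z [-0.003  0.001 -1.   ] f [ 0.3 -0.2  0.1] op 0.5299425555324925
```

View pics/w2.png

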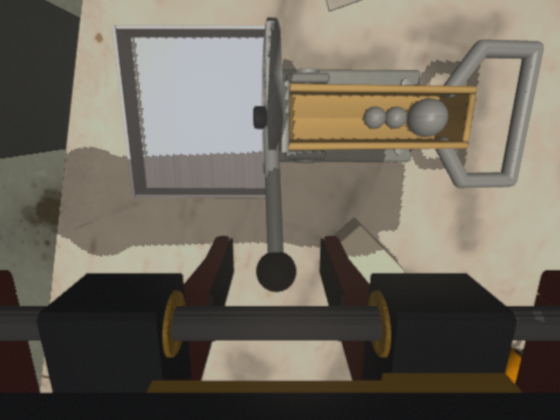

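Run:
```python
from h import *
s=manip.read_state();d=cam('wrist');w=wview(d,s);R=Ro.from_quat(s['orientation']).as_matrix()
print(np.array(d['intrinsics'])[0,0],'grasp pt px',proj(w,s['tcp_pos']-.019*R[:,2]))
p=[.5058,.0561,.273]
for a in(-1.2,-1.1,-1.,-.9):print(a,proj(w,W(p,knob(a))),W(p,knob(a)))
print('hub,handle',proj(w,W(p,[[-.023,0,.114],[.136,0,.076]])))
# top view ray of knob vs wrist ray, triangulate
t=cam('top')
A=[];b=[]
for v,uv in((w,[276,271]),(t,[415*.7,366*.7])):
    Rv=cv2.Rodrigues(np.array(v['rvec'],float))[0];tv=np.array(v['tvec']).ravel();q=cv2.undistortPoints(np.array([[uv]],float),np.array(v['intrinsics']),None).ravel()
    for i in(0,1):
        A.append(Rv[i]-q[i]*Rv[2]);b.append(-(tv[i]-q[i]*tv[2]))
print(np.linalg.lstsq(np.array(A),np.array(b),rcond=None)[:2])
```

```text
324.85902578990385 grasp pt px [[273.6159292  270.11825866]]
-1.2 [[275.24544743 268.95396795]] [[ 0.5066813  -0.02108391  0.14282897]]
-1.1 [[276.75356332 269.58443851]] [[ 0.50653723 -0.01773209  0.15008784]]
-1.0 [[278.33866404 268.52424771]] [[ 0.5061645  -0.01370452  0.15698613]]
-0.9 [[279.98945567 265.51715252]] [[ 0.50556684 -0.00904144  0.16345492]]
hub,handle [[269.93016171 117.76081708]
 [516.11969324 117.9348059 ]]
(array([ 0.50463457, -0.01898151,  0.15022309]), array([6.47543496e-06]))
```

Knob triangulates to (0.505, −0.019, 0.150), between the pads. Closing now.

```bash
python3 -m handwheel '[[[0,0.001,0,0,0,0],[0,0,0,0,0,0],[0,0,0,0,0,0],[0,0,0,0,0,0],[0,0,0,0,0,0],[0,0,0,0,0,0]]]' 255 4
python3 - <<'E'
from h import *
p=[.5058,.0561,.273]
go([.505,-.0185,.131],.273)
s=manip.read_state();R=Ro.from_quat(s['orientation']).as_matrix()
g0=s['tcp_pos']-.019*R[:,2];P=W(p,knob(-1.1))[0]
prev=P
for a in(-1,-.9,-.8,-.7,-.6,-.5,-.4,-.3,-.2,-.1,0):
    K=W(p,knob(a))[0];print(a,np.round(R.T@(K-prev),4));prev=K
E
```

```text
clock: 4.85
tcp_pos: [0.5045, -0.0199, 0.132]
orientation: [0.605, 0.797, -0.002, -0.001]
ft_force: [-5.4, -1.9, 2.2]
opening: 0.224
grip_force: 4.0
t 4.85 tcp [ 0.5045 -0.0199  0.132 ] shift tool [0.0012 0.0008 0.001 ] turn z -0.001 tool z [-0.005 -0.002 -1.   ] f [-5.4 -1.9  2.2] op 0.22377851423115783
-1 [ 0.004   0.0007 -0.0069]
-0.9 [ 0.0046  0.0006 -0.0065]
-0.8 [ 0.0053  0.0006 -0.006 ]
-0.7 [ 0.0058  0.0005 -0.0054]
-0.6 [ 0.0064  0.0005 -0.0048]
-0.5 [ 0.0068  0.0004 -0.0042]
-0.4 [ 0.0072  0.0003 -0.0035]
-0.3 [ 0.0075  0.0003 -0.0027]
-0.2 [ 0.0077  0.0002 -0.002 ]
-0.1 [ 0.0079  0.0001 -0.0012]
0 [ 0.008   0.     -0.0004]
```

```bash
python3 -m handwheel '[[[0.004,0,-0.007,0,0,0],[0.0045,0,-0.0065,0,0,0],[0.005,0.0005,-0.006,0,0,0],[0.006,0.0005,-0.0055,0,0,0],[0.0065,0.0005,-0.005,0,0,0],[0.007,0.0005,-0.004,0,0,0],[0.007,0.0005,-0.0035,0,0,0],[0.0075,0,-0.0025,0,0,0],[0.0075,0,-0.002,0,0,0],[0.008,0,-0.001,0,0,0],[0.008,0,-0.0005,0,0,0],[0,0,0,0,0,0]]]'
python3 - <<'E'
from h import *
p=[.5058,.0561,.273]
go(W(p,knob(0))[0]+[0,0,-.019],.273)
s=manip.read_state();d=cam('wrist');cv2.imwrite('pics/w3.png',cv2.cvtColor(d['image'],cv2.COLOR_RGB2BGR))
E
```

```text
clock: 6.05
tcp_pos: [0.4896, 0.0523, 0.1772]
orientation: [0.603, 0.797, 0.0, -0.0]
ft_force: [-5.1, -0.9, 4.3]
opening: 0.226
grip_force: 4.0
t 6.05 tcp [0.4896 0.0523 0.1772] shift tool [-0.0008  0.002   0.0026] turn z 0.002 tool z [ 0.  0. -1.] f [-5.1 -0.9  4.3] op 0.22568137196761873
```

View pics/w3.png

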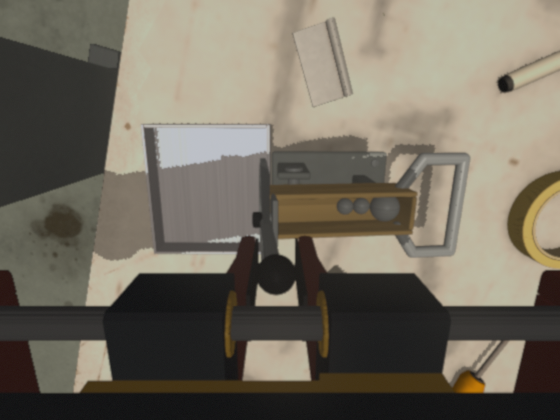

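Dial lever is now upright (knob at (275,275), held in the grip). Release, rise and go over the handle.

```bash
python3 -m handwheel '[[[0,0,0,0,0,0],[0,0,0,0,0,0],[0,0,0,0,0,0],[0,0,-0.02,0,0,0],[0,0,-0.03,0,0,0],[0,0,-0.035,0,0,0],[0,0.04,0,0,0,0],[0,0.04,0,0,0,0],[0,0.04,0,0,0,0],[0,0.03,0,0,0,0],[0,0,0,0,0,0]]]' 120 4
python3 - <<'E'
from h import *
p=[.5058,.0561,.273]
go(W(p,[.136,0,.057])[0],.273)
s=manip.read_state();d=cam('wrist');t=cam('top');w=wview(d,s)
print('pred handle px',proj(w,W(p,[[.136,0,.076],[.136,.04,.076],[.136,-.04,.076]])),'knob w/top',proj(w,W(p,knob(0))),[ (a,np.round(proj(t,W(p,knob(a)))[0]-[280,220],1)) for a in(-.2,0,.2)])
a=cv2.resize(t['image'][160:340,200:340],(466,600),interpolation=3)
b=cv2.resize(d['image'][:,:],(334,250))
c=np.zeros((600,800,3),np.uint8);c[:,:466]=a;c[:250,466:]=b
cv2.imwrite('pics/w4.png',cv2.cvtColor(c,cv2.COLOR_RGB2BGR))
print(proj(t,W(p,np.array([knob(0),knob(-.2),knob(.2),[.136,0,.076]])))*3.333-np.array([200,160])*3.333)
E
```

```text
clock: 7.2
tcp_pos: [0.6375, 0.0922, 0.2603]
orientation: [0.604, 0.797, 0.001, -0.0]
ft_force: [0.7, 0.1, 0.0]
opening: 0.529
grip_force: 0.0
t 7.2 tcp [0.6375 0.0922 0.2603] shift tool [ 0.0003 -0.0008  0.2033] turn z 0.0 tool z [ 0.001  0.002 -1.   ] f [0.7 0.1 0. ] op 0.5293793021235161
pred handle px [[274.18082842 184.4411356 ]
 [274.14526188 147.28271752]
 [274.21434041 219.45305127]] knob w/top [[ 69.69729507 216.40826772]] [(-0.2, array([-22.4,  41. ])), (0, array([-31.5,  43.6])), (0.2, array([-40.4,  46.4]))]
[[161.69545805 345.27958937]
 [192.11394531 336.47250685]
 [131.89506296 354.65314266]
 [103.27040958  96.07681186]]
```

View pics/w4.png

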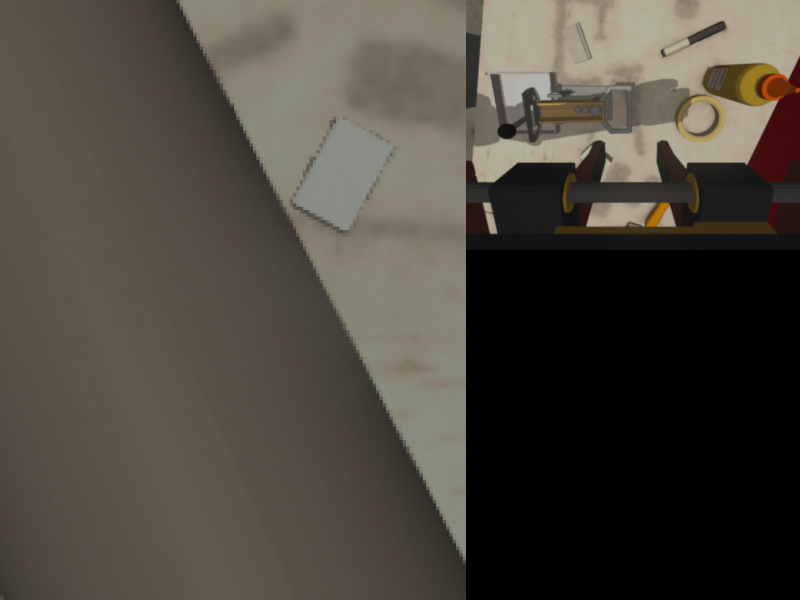

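Wrist view confirms that the knob (69,218) matches dial ≈ 0 and that the handle bar is at (~272,183) as predicted. Descend on it.

```bash
python3 -m handwheel '[[[0,-0.001,0.03,0,0,0],[0,0,0.035,0,0,0],[0,0,0.035,0,0,0],[0,0,0.03,0,0,0],[0,0,0.02,0,0,0],[0,0,0,0,0,0]]]'
python3 - <<'E'
from h import *
p=[.5058,.0561,.273]
go(W(p,[.136,0,.057])[0],.273)
s=manip.read_state();d=cam('wrist');w=wview(d,s)
print(proj(w,W(p,[[.136,0,.076],[.136,.04,.076],[.136,-.04,.076]])),proj(w,W(p,knob(0))))
cv2.imwrite('pics/w5.png',cv2.cvtColor(d['image'],cv2.COLOR_RGB2BGR))
E
```

```text
clock: 7.9
tcp_pos: [0.6307, 0.0894, 0.1086]
orientation: [0.604, 0.797, -0.002, -0.002]
ft_force: [-0.1, -0.5, 0.1]
opening: 0.533
grip_force: 0.0
t 7.9 tcp [0.6307 0.0894 0.1086] shift tool [0.0016 0.007  0.0516] turn z -0.0 tool z [-0.005 -0.001 -1.   ] f [-0.1 -0.5  0.1] op 0.5327029385615548
[[285.03261538 230.78799664]
 [285.53381375 168.4447253 ]
 [284.58018066 287.06563356]] [[-223.94284536  367.3956353 ]]
```

View pics/w5.png

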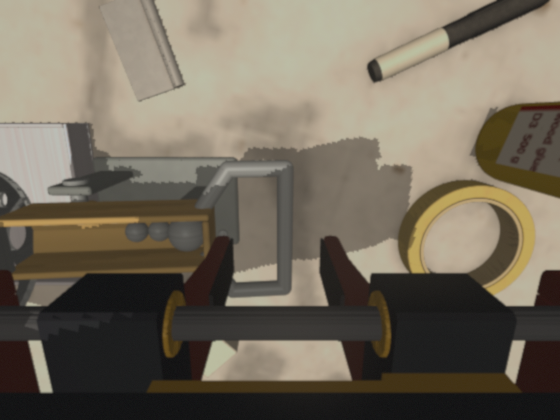

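Handle bar is at (285,229), on the prediction. Shift 7 mm along tool y and go down the rest.

```bash
python3 -m handwheel '[[[0.001,0.007,0,0,0,0],[0,0,0.02,0,0,0],[0,0,0.02,0,0,0],[0,0,0.011,0,0,0],[0,0,0,0,0,0],[0,0,0,0,0,0]]]'
python3 -c "
from h import *
go(W([.5058,.0561,.273],[.136,0,.057])[0],.273)"
```

```text
clock: 8.55
tcp_pos: [0.641, 0.0938, 0.0613]
orientation: [0.604, 0.797, 0.001, 0.0]
ft_force: [-0.1, 0.5, 0.5]
opening: 0.527
grip_force: 0.0
t 8.55 tcp [0.641  0.0938 0.0613] shift tool [ 0.0001 -0.0043  0.0043] turn z -0.0 tool z [ 0.001  0.    -1.   ] f [-0.1  0.5  0.5] op 0.5268689637829038
```

```bash
python3 -m handwheel '[[[0,-0.004,0.004,0,0,0],[0,0,0,0,0,0]]]' && python3 -m handwheel '[[[0,0,0,0,0,0],[0,0,0,0,0,0],[0,0,0,0,0,0],[0,0,0,0,0,0],[0,0,0,0,0,0],[0,0,0,0,0,0]]]' 255 12
```

```text
clock: 8.75
tcp_pos: [0.636, 0.0922, 0.0565]
orientation: [0.604, 0.797, -0.0, 0.0]
ft_force: [-0.5, 0.1, -0.5]
opening: 0.527
grip_force: 0.0
clock: 9.35
tcp_pos: [0.635, 0.092, 0.056]
orientation: [0.604, 0.797, -0.001, -0.001]
ft_force: [-6.0, -1.1, 4.6]
opening: 0.108
grip_force: 12.0
```

```bash
python3 -m handwheel '[[[0,0,-0.007,-0.05,0,0],[0,0,-0.007,-0.05,0,0],[0,0,-0.007,-0.05,0,0],[0,0,-0.007,-0.05,0,0]]]'; python3 -m handwheel '[[[0,0,-0.007,-0.05,0,0],[0,0,-0.007,-0.05,0,0],[0,0,-0.007,-0.05,0,0],[0,0,-0.007,-0.05,0,0]]]'
python3 - <<'E'
from h import *
p=[.5058,.0561,.273];s=manip.read_state();R=Ro.from_quat(s['orientation']).as_matrix()
g=s['tcp_pos']-.019*R[:,2];c,sn=np.cos(p[2]),np.sin(p[2]);v=g-np.array([p[0],p[1],0]);x=c*v[0]+sn*v[1];z=v[2]-.062
print('handle r',np.hypot(x,z),'tip',np.arctan2(z,x)-.1026,'lateral',-sn*v[0]+c*v[1],'tool tilt',np.arccos(-R[2,2]),s['ft_force'],s['moment'],s['opening'])
E
```

```text
clock: 9.75
tcp_pos: [0.6334, 0.0916, 0.0836]
orientation: [0.601, 0.793, 0.08, 0.06]
ft_force: [-1.5, -0.7, -2.1]
opening: 0.109
grip_force: 12.0
clock: 10.15
tcp_pos: [0.6263, 0.0896, 0.1108]
orientation: [0.592, 0.781, 0.159, 0.12]
ft_force: [0.3, -1.4, -1.6]
opening: 0.108
grip_force: 12.0
handle r 0.13506475086210323 tip 0.4105905048092159 lateral -0.00018770342978215518 tool tilt 0.4009750861848244 [ 0.34525903 -1.40634831 -1.56862505] [-0.3936365   0.48067012 -0.08162919] 0.10779940646596345
```

Working well. On to about 0.56 and hold 1.5 s.

```bash
python3 -m handwheel '[[[0,0,-0.007,-0.05,0,0],[0,0,-0.007,-0.05,0,0],[0,0,-0.007,-0.05,0,0],[0,0,0,0,0,0],[0,0,0,0,0,0],[0,0,0,0,0,0],[0,0,0,0,0,0],[0,0,0,0,0,0],[0,0,0,0,0,0],[0,0,0,0,0,0],[0,0,0,0,0,0],[0,0,0,0,0,0]]]'; python3 -m handwheel '[[[0,0,0,0,0,0],[0,0,0,0,0,0],[0,0,0,0,0,0],[0,0,0,0,0,0],[0,0,0,0,0,0],[0,0,0,0,0,0]]]'
python3 - <<'E'
from h import *
p=[.5058,.0561,.273];s=manip.read_state();print(np.arccos(-Ro.from_quat(s['orientation']).as_matrix()[2,2]))
c=np.zeros((420,800,3),np.uint8)
s=cam('scene')['image'];w=cam('wrist')['image']
c[:,:400]=cv2.resize(s[160:360,100:290],(400,420));c[:300,400:]=cv2.resize(w,(400,300))
cv2.imwrite('pics/w6.png',cv2.cvtColor(c,cv2.COLOR_RGB2BGR))
for k in('scene','wrist'):
  for l in("ball_small_1_center","ball_big_center"): print(k,l,[(np.round(x['uv'],1).tolist(),round(x['score'],2)) for x in manip.spot_in(k,l)[:3]])
E
```

```text
clock: 11.35
tcp_pos: [0.6197, 0.0876, 0.1259]
orientation: [0.584, 0.77, 0.205, 0.157]
ft_force: [-1.5, 5.1, -0.6]
opening: 0.106
grip_force: 12.0
clock: 11.95
tcp_pos: [0.6197, 0.0876, 0.1259]
orientation: [0.584, 0.77, 0.205, 0.157]
ft_force: [-1.4, 5.2, -0.3]
opening: 0.11
grip_force: 12.0
0.5228487329828703
scene ball_small_1_center [([209.7, 299.6], 0.6)]
scene ball_big_center [([214.1, 250.6], 0.61)]
wrist ball_small_1_center []
wrist ball_big_center []
```

View pics/w6.png

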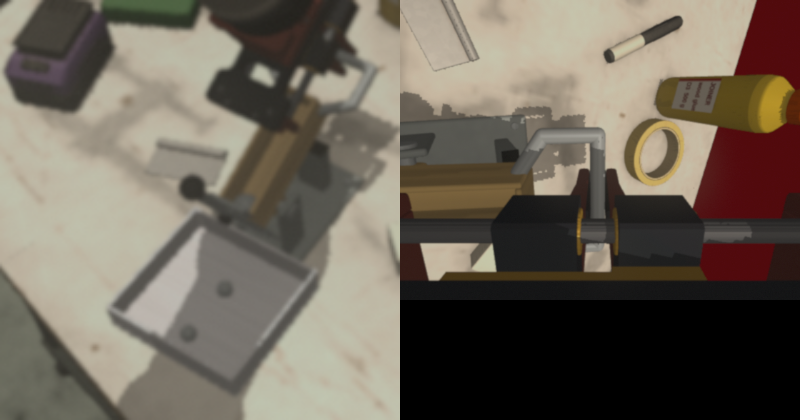

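Scene crop: both small balls are in the tray, at (225,288) and (188,333). The big ball isn't out. Lowering along the arc.

```bash
python3 -m handwheel '[[[0,0,0.0055,0.04,0,0],[0,0,0.0055,0.04,0,0],[0,0,0.0055,0.04,0,0],[0,0,0.0055,0.04,0,0],[0,0,0.0055,0.04,0,0],[0,0,0.0055,0.04,0,0],[0,0,0.0055,0.04,0,0],[0,0,0.0055,0.04,0,0],[0,0,0.0055,0.04,0,0],[0,0,0.0055,0.04,0,0],[0,0,0,0,0,0]]]'
cat >> h.py <<'E'
def tip(p=[.5058,.0561,.273]):
    s=manip.read_state();R=Ro.from_quat(s['orientation']).as_matrix()
    g=s['tcp_pos']-.019*R[:,2];c,sn=np.cos(p[2]),np.sin(p[2]);v=g-np.array([p[0],p[1],0]);x=c*v[0]+sn*v[1];z=v[2]-.062
    print('handle r',np.hypot(x,z),'tip',np.arctan2(z,x)-.1026,'lateral',-sn*v[0]+c*v[1],'tilt vec tool z',R[:,2],s['ft_force'],s['opening'])
E
python3 -c "
from h import *
tip();go(W([.5058,.0561,.273],[.136,0,.057])[0],.273)"
```

```text
clock: 13.35
tcp_pos: [0.6348, 0.0919, 0.072]
orientation: [0.604, 0.795, 0.046, 0.035]
ft_force: [-4.8, 3.2, -1.8]
opening: 0.112
grip_force: 12.0
handle r 0.13485445991341463 tip 0.11318606696918729 lateral -0.0003632915266632425 tilt vec tool z [ 0.11004902  0.03076311 -0.99344997] [-4.82146011  3.18219523 -1.81580945] 0.11153688343048744
t 13.35 tcp [0.6348 0.0919 0.072 ] shift tool [0.0004 0.0004 0.0151] turn z -0.002 tool z [ 0.11   0.031 -0.993] f [-4.8  3.2 -1.8] op 0.11153688343048744
```

```bash
python3 -m handwheel '[[[0,0,0.0045,0.035,0,0],[0,0,0.0045,0.03,0,0],[0,0,0.0035,0.025,0,0],[0,0,0.0025,0.02,0,0],[0,0,0,0,0,0],[0,0,0,0,0,0]]]'
python3 -c "
from h import *
tip()"
```

```text
clock: 13.95
tcp_pos: [0.6351, 0.0919, 0.0574]
orientation: [0.605, 0.796, 0.002, 0.001]
ft_force: [-5.9, 3.3, -2.5]
opening: 0.105
grip_force: 12.0
handle r 0.13482232151261764 tip 0.004690573222428621 lateral -0.0003809048887622041 tilt vec tool z [ 0.00441566  0.00113619 -0.99998961] [-5.8964606   3.29599254 -2.48271504] 0.10516217271755902
```

```bash
python3 -m handwheel '[[[0,0,0.0007,0.002,0,0],[0,0,0.0008,0.002,0,0],[0,0,0,0,0,0],[0,0,0,0,0,0]]]'
```

```text
clock: 14.35
tcp_pos: [0.6351, 0.092, 0.0562]
orientation: [0.605, 0.796, 0.0, 0.0]
ft_force: [-5.0, 3.8, -2.5]
opening: 0.109
grip_force: 12.0
```

```bash
python3 -m handwheel '[[[0,0,0.001,0,0,0],[0,0,0.0005,0,0,0],[0,0,0,0,0,0],[0,0,0,0,0,0]]]'
```

```text
clock: 14.75
tcp_pos: [0.6352, 0.0919, 0.056]
orientation: [0.605, 0.796, 0.0, 0.001]
ft_force: [-9.8, 1.9, 8.2]
opening: 0.112
grip_force: 12.0
```

Now it rests on its post (the force reversed). Open, rise straight up and check.

```bash
python3 -m handwheel '[[[0,0,-0.0005,0,0,0],[0,0,0,0,0,0],[0,0,0,0,0,0],[0,0,0,0,0,0],[0,0,-0.01,0,0,0],[0,0,-0.02,0,0,0],[0,0,-0.03,0,0,0],[0,0,-0.04,0,0,0],[0,0,-0.04,0,0,0],[0,0,-0.04,0,0,0],[0,0,-0.02,0,0,0],[0,0,0,0,0,0]]]' 120 && python3 -m handwheel '[[[-0.045,0,0,0,0,0],[-0.045,0,0,0,0,0],[-0.045,0,0,0,0,0],[-0.045,0,0,0,0,0],[-0.045,0,0,0,0,0],[0,0,0,0,0,0],[0,0,0,0,0,0]]]'
python3 - <<'E'
from h import *
p=[.5058,.0561,.273]
c=np.zeros((600,800,3),np.uint8)
t=cam('top');w=cam('scene')['image']
c[:,:466]=cv2.resize(t['image'][160:340,200:340],(466,600),interpolation=3);c[:350,466:]=cv2.resize(w[170:360,110:290],(334,350),interpolation=3)
cv2.imwrite('pics/w7.png',cv2.cvtColor(c,cv2.COLOR_RGB2BGR))
print((proj(t,W(p,np.array([knob(0),knob(-.17),knob(.17),[.136,0,.076]])))-[200,160])*3.333)
for k in('scene','top'):
  for l in("ball_small_1_center","ball_big_center","dial_knob"): print(k,l,[(np.round(x['uv'],1).tolist(),round(x['score'],2)) for x in manip.spot_in(k,l)[:3]])
E
```

```text
clock: 15.95
tcp_pos: [0.6384, 0.0924, 0.2615]
orientation: [0.605, 0.796, 0.005, 0.006]
ft_force: [0.7, 0.1, -0.7]
opening: 0.527
grip_force: 0.0
clock: 16.65
tcp_pos: [0.6962, -0.1268, 0.2559]
orientation: [0.606, 0.795, 0.002, 0.003]
ft_force: [-1.3, 0.4, -0.4]
opening: 0.532
grip_force: 0.0
[[161.69545805 345.27958937]
 [187.57347625 337.73924449]
 [136.26463663 353.22981924]
 [103.27040958  96.07681186]]
scene ball_small_1_center [([205.7, 299.4], 0.49)]
scene ball_big_center [([245.6, 218.4], 0.63), ([212.6, 245.0], 0.23)]
scene dial_knob []
top ball_small_1_center [([245.3, 233.8], 0.31)]
top ball_big_center [([237.4, 221.0], 0.54)]
top dial_knob [([253.3, 266.4], 0.83)]
```

View pics/w7.png

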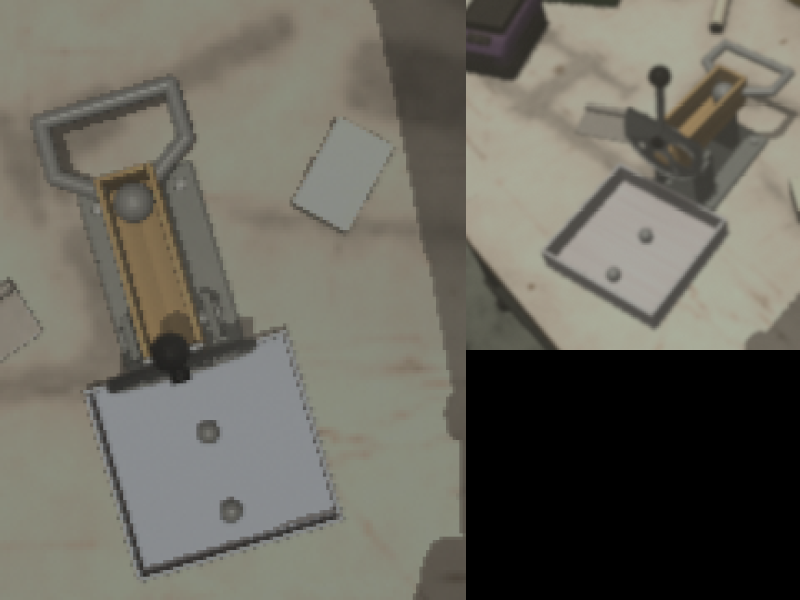

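Top view: the small balls are in the tray at (207,432) and (231,510), and the big ball is at the rear of the channel at (132,202). The hopper is down, and the knob at (170,350) is about upright, well within 10°. Handing in.

```bash
python3 -c "
from station import manip
print(manip.sign_off())"
```

```text
the job is handed in; nothing more can be done
None
```

I turned the dial to the 20 mm hole and then tipped the hopper: both small balls are in the tray, the big ball is still inside, the hopper is back on its post, and the job was handed in after about 17 s of robot time.

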